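Roll the matching mill roll into its seat and close the bail

ROBOT

A 7-joint arm with a two-finger parallel gripper is mounted at the origin on a cart in front of the work surface, level with it; the furniture and walls round the work are solid. World frame = base frame: x ahead of the robot, y to its left, z up, the work surface at z = 0. Lengths are in m, angles in rad, forces in N, time in s.
With the tool pointing down it reaches from about 0.4 to 0.875 m from the base axis. Payload 19.3 kg.
Tool frame: the origin (TCP) lies at the very end of the fingers, on their centre line; the grasp point (between the pads) lies 19 mm behind it; y points along the fingers, x is the direction in which the jaws open and shut, and the axes are right-handed (so a half turn about y gives the same grasp; the last joint's range is limited). The gripper opens to 85 mm and grips with 20 to 120 N. Pads are 22 mm wide; open, the fingers measure 114 mm over their backs; the gripper's body (76 mm by 85 mm) begins 54 mm behind the grasp point. The pads swing forward as they close: fully open they stand 13 mm farther back than shut.
Start: joints at [-1.391, 0.521, -0.036, 1.599, 0.021, 1.021, -0.113], TCP at [0.155, 0.606, 0.231] pointing down, gripper open.
Joint ranges: [-2.91, 2.91], [-0.3, 2.13], [-1.5, 1.42], [0.17, 2.43], [-1.26, 4.41], [0.16, 1.93], [-2.52, 2.52]. Speed limits (rad/s): [1.89, 1.89, 2.39, 2.39, 3.01, 3.01, 3.01].

INTERFACE

Orientations are given as [roll, pitch, yaw] about the fixed x, y, z axes, in that order (R = Rz(yaw) Ry(pitch) Rx(roll)).
In Python, from workcell import bot gives the robot as it stands. The module is installed in compiled form; this text tells all that it offers.
- The arm moves only by the shell command python3 -m crank 'ROWS' [FORCE]. ROWS is JSON, a list of rows, each an object of numbers: "hand": the closure, from 0 (fully open) to 1 (shut); "dx", "dy", "dz": the shift along the tool's x, y, z in mm; "yaw": the turn about the tool's y in rad. In form: [{"hand": .., "dx": .., "dy": .., "dz": .., "yaw": ..}, ...]. A call has 1 to 12 rows; each row is the pose to reach, as a shift and turn from the pose commanded when the call began, along the tool's axes at that moment; what a row does not reach only later rows make up. A row lasts 1/12 s, in which the tool goes at most 41.7 mm and 7.16 degrees, less where a joint would pass 70% of its speed; a pose out of reach is approached as far as the arm can. A call with a gripper value outside its range is refused whole. The fingers move at their own pace and stop on an object; FORCE is the grip in N (left out, the last holds). Time passes only in rows, so rows that repeat a pose let the fingers close. It gives the time, the measured TCP pose, the force and the opening at its end, in the units of the state.
- bot.observe(): the state, without advancing time (a new reading comes with each control period).
- bot.grab_frame(name): name is "side" or "top" or "wrist"; returns the picture (384x512x3 uint8, red, green, blue); there is no depth.
- bot.camera_info(name): a dict with "fx", "fy", "cx", "cy" (pixels), "rvec" (rotation vector, rad) and "tvec" (3), from world to camera coordinates, as OpenCV has them. Camera axes: x right, y down, z forward; pixel columns grow to the right and rows downward; lengths in m; the calibration is good to about 2 mm. A picture is of the moment at which its call begins: read the wrist's pose just before it. camera_info takes no time and is no camera call; for the wrist camera it gives the pose at the moment of the call.
- bot.job_done(): hands the job in, once; it reports no verdict.
The state is a dict: "clock": time; "qpos": joint angles; "qd": joint speeds; "joint_efforts": joint torques, N m; "position": TCP position; "tool_rot": TCP orientation; "force": force on the tool from outside, world axes, zero at the start; "moment": the same for the moment, N m; "grip_width": finger opening in m.
Only numpy, scipy, OpenCV 4.12 (cv2) and the standard library are available. Lean on these libraries where they do the work, as an engineer would, in place of code of your own. Each camera call takes 0.05 s, during which the arm holds its last target.

TASK

The grooved mill roll in the middle of the roll stand needs its twin beside it: of the two loose steel rolls on the stand's board, find the one with the same grooves and, pushing on its top, roll it along the board, up onto the plate and into the empty slot on its own side, without lifting it or knocking it against the seated roll. Then swing the wire bail over until it lies down round the rolls, so that they cannot roll off. Leave the plain roll where it lies.

Things in the scene. Friction and masses are not known exactly. Their poses are not given: they have to be found in the camera images.
- grooved_roll_center (a point): centre of the loose grooved steel mill roll: body 40 mm in diameter, 54 mm long, with four V grooves round it from wide to narrow, and a journal 18 mm in diameter, 10 mm long at each end (74 mm over all); about 0.57 kg. It lies on its side on the board, centre 20 mm above the board's top, and rolls freely. x is the roll's axis (it turns about x as it rolls).
- seated_roll_center (a point): centre of the twin of the grooved roll, same shape and size, already lying in the middle slot of the stand's plate; x is its axis. It stays where it is.
- plain_roll_center (a point): centre of the loose plain roll: same sizes but a smooth body without grooves; x is its axis. Stays where it is. The grooved and the plain roll lie on opposite sides of the stand, either way round, each roughly in line with the slots.
- roll_stand: fixed roll stand: plywood board 318 mm long (along y), x from -62 to +58 mm, top 30 mm above the bench, a strip 6 mm high at each end (inner faces y = +-150 mm). On it an aluminium plate 3 mm thick with three slots 17 mm wide along x, at y = +47, 0, -47 mm; its flat top ends at y = +-69 mm and slopes to the board at y = +-78 mm. Origin: on the bench under the middle slot, z up.
- seat_a (a point): place of a roll's centre in the slot at the stand's +y side, 51 mm above the bench: a roll sinks 1.9 mm into a slot and rests on its edges
- seat_b (a point): place of a roll's centre in the slot at the stand's -y side, 51 mm above the bench
- bail (a joint): angle of the U-shaped wire bail: 0 = lying level on its rests round the rolls, its legs closing both ends of the plate; 1.57 = upright; it starts open, past upright, leaning to the stand's -x side. The hinge is slightly stiff: the bail stays open, but once pushed well past upright (below about 1.0) it falls shut by its weight.
- bail_bar (a point): middle of the bail's cross bar, centre of a rubber sleeve 10 mm thick and 50 mm long; the wire is 5 mm thick, the bar runs along the stand's y, the legs are 148 mm apart
- bail_hinge (a point): middle of the bail's hinge line, which runs along the stand's y at its x = -53 mm, 44 mm above the bench; the cross bar moves on an arc of 104 mm radius about it; when shut it rests at x = +51 mm

How it is judged:
By the outcome, as a careful person would: the job done as asked, in the order asked, and still so for the second after the job is handed in, with the robot touching nothing.
It also fails if it takes over 56 s, if anything falls off the work surface, if the arm or the gripper's body presses on something with over 40 N, if the wrist force passes 120 N, or if a joint passes its speed limit or range.

## Working session

There is one attempt and no reset: what is moved stays moved. The work goes in short steps, Python scripts to look and compute and a shell command to move; the robot and the scene stay as the last step left them, time stands still between calls to the robot, and variables do not carry over. Pictures are saved under pics/ and viewed, and the job is handed in when it is done.

```bash
mkdir -p pics
python3 - <<'E'
from workcell import bot
import cv2
print(bot.observe())
for n in("side","top"):
    cv2.imwrite(f"pics/{n}0.png",bot.grab_frame(n)[:,:,::-1]); print(n,bot.camera_info(n))
E
```

```text
{'clock': 0.0, 'qpos': array([-1.39120848,  0.52203537, -0.03635278,  1.5999844 ,  0.02120735,
        1.02109207, -0.11281501]), 'qd': array([ 1.21455573e-03,  1.23045281e-04, -1.61877096e-04,  2.00605807e-03,
        6.68531428e-04, -8.73129082e-05, -1.49275594e-03]), 'joint_efforts': array([ 1.13726178e-04, -9.27119780e+01,  1.98019199e+00, -3.69927263e+01,
        1.78764848e-02,  8.13331601e-03,  2.96864425e-05]), 'position': array([0.15444056, 0.60527994, 0.23072059]), 'tool_rot': array([-1.57087016e+00,  1.13154361e-03,  1.32100887e+00]), 'force': array([1.10688308, 1.17075997, 0.12010545]), 'moment': array([-0.01649858,  0.00221933,  0.00471522]), 'grip_width': 0.08503426215081586}
side {'fx': 370.22731474622606, 'fy': 370.22731474622606, 'cx': 260.18183659592836, 'cy': 194.42803805679534, 'rvec': array([ 1.98513222, -0.24551814,  0.1568373 ]), 'tvec': array([-0.39047329,  0.22995433,  0.46426081])}
top {'fx': 423.7528555735285, 'fy': 423.7528555735285, 'cx': 262.0335756321465, 'cy': 195.3344560047417, 'rvec': array([ 2.16896551, -2.19888747,  0.11176547]), 'tvec': array([0.33075288, 0.50999596, 0.87123289])}
```

View pics/side0.png

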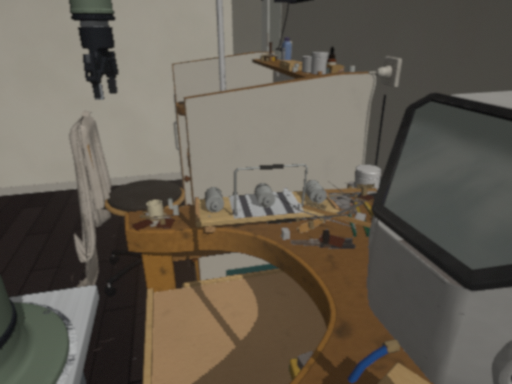

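View pics/top0.png

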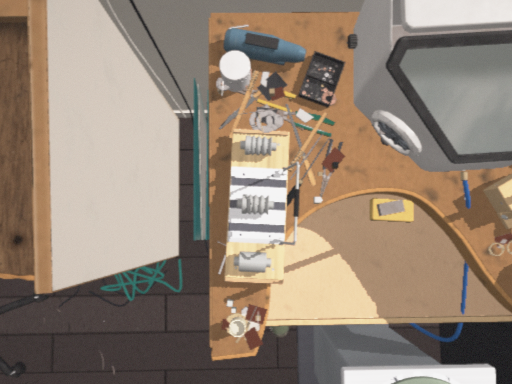

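```bash
cat > h.py <<'E'
import numpy as np, cv2
from workcell import bot
def cam(n):
    c=bot.camera_info(n); K=np.array([[c['fx'],0,c['cx']],[0,c['fy'],c['cy']],[0,0,1]]); return K,np.array(c['rvec']),np.array(c['tvec'])
def proj(n,P,C=None):
    K,r,t=C or cam(n); return cv2.projectPoints(np.array(P,float).reshape(-1,3),r,t,K,None)[0].reshape(-1,2)
def ray(n,uv,z,C=None):
    K,r,t=C or cam(n); R=cv2.Rodrigues(r)[0]; c=-R.T@t
    d=R.T@np.linalg.inv(K)@np.array([*uv,1.]); return c+d*(z-c[2])/d[2]
E
python3 - <<'E'
from h import *
im=cv2.imread('pics/top0.png'); c=im[110:300,205:325]; cv2.imwrite('pics/top0c.png',cv2.resize(c,None,fx=3.1,fy=3.1,interpolation=cv2.INTER_CUBIC).transpose(1,0,2)[:, :])
im=cv2.imread('pics/side0.png'); c=im[150:235,185:385]; cv2.imwrite('pics/side0c.png',cv2.resize(c,None,fx=4,fy=4,interpolation=cv2.INTER_CUBIC))
for uv in [(234,131),(290,131),(226,281),(284,281)]: print(ray('top',uv,.03))
for uv in [(259,145),(257,205),(253,263)]: print(ray('top',uv,.05))
for n in('top','side'):
  K,r,t=cam(n);R=cv2.Rodrigues(r)[0];print(n,-R.T@t)
E
```

```text
[0.6502834 0.3809531 0.03     ]
[0.64900664 0.26296135 0.03      ]
[0.33912459 0.39992873 0.03      ]
[0.33723385 0.28150752 0.03      ]
[0.61563309 0.3289493  0.05      ]
[0.49231647 0.3346946  0.05      ]
[0.37605413 0.34425251 0.05      ]
top [0.43698466 0.33770372 0.90749143]
side [ 0.29949614 -0.4128924   0.40088453]
```

View pics/top0c.png

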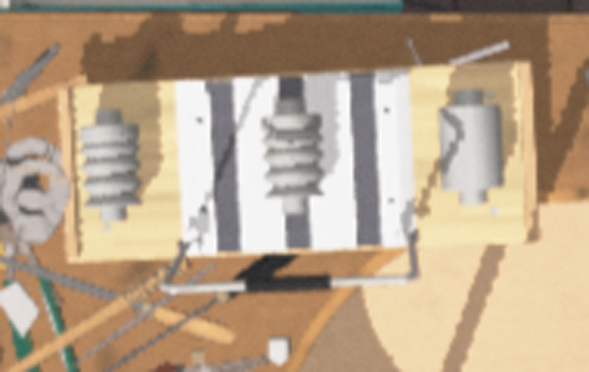

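View pics/side0c.png

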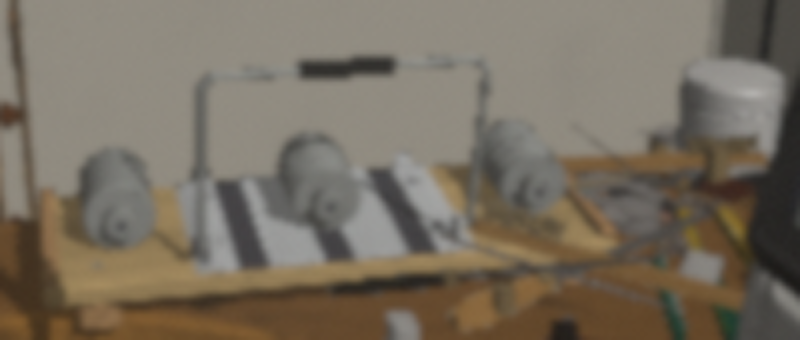

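```bash
cat >> h.py <<'E'
from scipy.optimize import least_squares
def S2W(p,P):
    P=np.array(P,float).reshape(-1,3); c,s=np.cos(p[2]),np.sin(p[2])
    return np.c_[p[0]+c*P[:,0]-s*P[:,1],p[1]+s*P[:,0]+c*P[:,1],P[:,2]]
E
python3 - <<'E'
from h import *
from scipy.optimize import least_squares
A=[((68,87),(58,-159,36)),((72,260),(-62,-159,36)),((530,64),(58,159,36)),((535,241),(-62,159,36))]
uv=np.array([(205+b/3.1-.3,110+a/3.1-.3) for (a,b),_ in A]);P=np.array([q for _,q in A])/1000
C=cam('top')
f=lambda p:(proj('top',S2W(p,P),C)-uv).ravel()
r=least_squares(f,[.49,.33,1.51]);print(r.x,r.fun)
p=r.x
# check: side overlay
lines=[]
def overlay(n,im,off,s):
    C=cam(n)
    def L(a,b,col):
        q=(proj(n,S2W(p,np.array([a,b])/1000),C)-off+.5)*s
        cv2.line(im,tuple(int(v) for v in q[0]),tuple(int(v) for v in q[1]),col,1,cv2.LINE_AA)
    for y in(-55.5,-38.5,-8.5,8.5,38.5,55.5): L((-58,y,33),(54,y,33),(0,0,255))
    for x in(-62,58): L((x,-150,30),(x,150,30),(0,255,0))
    for y in(-150,150):L((-62,y,36),(58,y,36),(0,255,0))
    for y in(-78,78):L((-62,y,30),(58,y,30),(255,0,0))
    for z in (50.9,): L((-37,0,z),(37,0,z),(0,255,255))
im=cv2.resize(cv2.imread('pics/top0.png')[110:300,205:325],None,fx=3,fy=3,interpolation=cv2.INTER_CUBIC); overlay('top',im,(205,110),3); cv2.imwrite('pics/ov_t.png',im)
im=cv2.resize(cv2.imread('pics/side0.png')[150:235,185:385],None,fx=4,fy=4,interpolation=cv2.INTER_CUBIC); overlay('side',im,(185,150),4); cv2.imwrite('pics/ov_s.png',im)
E
```

```text
[0.49215313 0.33591281 1.514543  ] [-0.80786273 -3.12259032  0.66792344 -1.85145054 -0.9443888   1.92374555
  1.11099371  2.72394279]
```

View pics/ov_t.png

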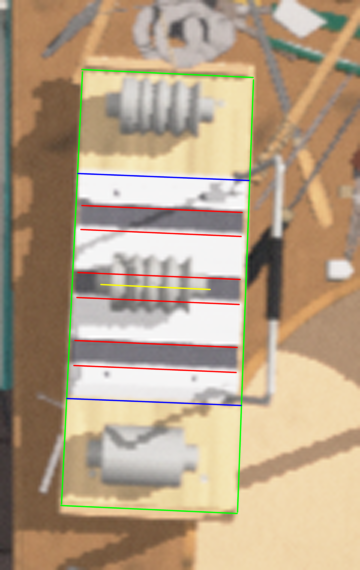

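View pics/ov_s.png

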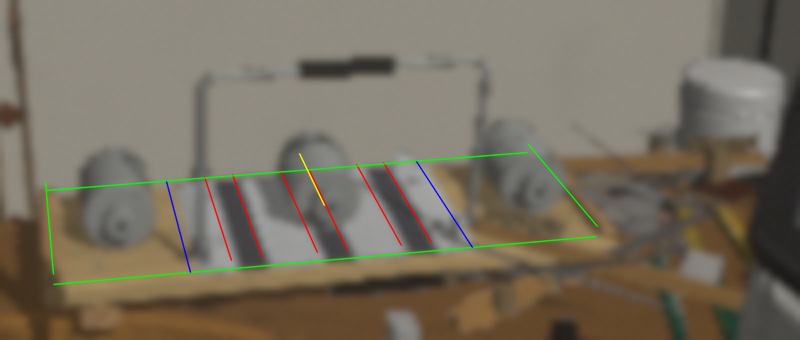

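Run:
```python
from h import *
for uv in [(209,240),(209,80)]: print(ray('top',uv,.0))
for uv in [(194,240),(194,80)]: print(ray('top',uv,.2),ray('top',uv,.3))
print(proj('side',[[.42,.45,.0],[.42,.45,.25],[.8,.45,0],[.8,.45,.25]]))
cv2.imwrite('pics/w0.png',bot.grab_frame('wrist')[:,:,::-1]); 
K,r,t=cam('wrist');R=cv2.Rodrigues(r)[0];print(-R.T@t,R[2])
```

```text
[0.42235434 0.43756585 0.        ]
[0.77222407 0.43636179 0.        ]
[0.42594069 0.44036753 0.2       ] [0.42750169 0.42585657 0.3       ]
[0.69857217 0.44026712 0.2       ] [0.66159822 0.42577036 0.3       ]
[[224.33458088 197.18761236]
 [219.87877237  98.51284386]
 [358.63820857 183.24329904]
 [369.41945464  91.88543558]]
[0.07873302 0.62577872 0.37394685] [ 0.30094301 -0.07792654 -0.95045292]
```

View pics/w0.png

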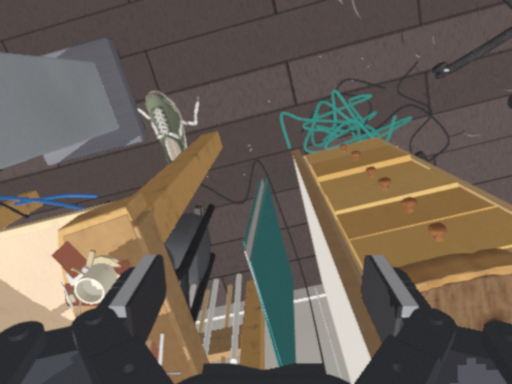

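```bash
python3 -m crank '[{"hand":1,"dx":-100,"dy":-50,"dz":-70,"yaw":0},{"hand":1,"dx":-197,"dy":-60,"dz":-139,"yaw":0},{"hand":1,"dx":-197,"dy":-60,"dz":-139,"yaw":0},{"hand":1,"dx":-197,"dy":-60,"dz":-139,"yaw":0},{"hand":1,"dx":-197,"dy":-60,"dz":-139,"yaw":0},{"hand":1,"dx":-197,"dy":-60,"dz":-139,"yaw":0},{"hand":1,"dx":-197,"dy":-60,"dz":-139,"yaw":0},{"hand":1,"dx":-197,"dy":-60,"dz":-139,"yaw":0},{"hand":1,"dx":-197,"dy":-60,"dz":-139,"yaw":0}]'
```

```text
clock: 0.9
position: [0.2404, 0.3807, 0.2914]
tool_rot: [-1.571, -0.001, 1.321]
force: [-0.5, 0.1, 0.1]
grip_width: 0.0002
```

```bash
python3 -m crank '[{"hand":1,"dx":3,"dy":-10,"dz":-40,"yaw":-0.1},{"hand":1,"dx":6,"dy":-20,"dz":-226,"yaw":-0.19},{"hand":1,"dx":6,"dy":-20,"dz":-226,"yaw":-0.19},{"hand":1,"dx":6,"dy":-20,"dz":-226,"yaw":-0.19},{"hand":1,"dx":6,"dy":-20,"dz":-226,"yaw":-0.19},{"hand":1,"dx":6,"dy":-20,"dz":-226,"yaw":-0.19},{"hand":1,"dx":6,"dy":-20,"dz":-226,"yaw":-0.19},{"hand":1,"dx":6,"dy":-20,"dz":-226,"yaw":-0.19}]'
python3 - <<'E'
from h import *
o=bot.observe();print(o['position'],o['tool_rot'],o['qpos'],o['force'])
np.save('wc1.npy',np.array([bot.camera_info('wrist')],dtype=object),allow_pickle=True)
im=bot.grab_frame('wrist')[:,:,::-1]; cv2.imwrite('pics/w1.png',im)
cv2.imwrite('pics/w1b.png',cv2.resize(im,(784,588),interpolation=cv2.INTER_CUBIC))
E
```

```text
clock: 1.57
position: [0.4614, 0.3308, 0.31]
tool_rot: [-1.57, 0.001, 1.51]
force: [-0.4, 0.3, -0.1]
grip_width: 0.0004
[0.46144845 0.33076074 0.30999327] [-1.56961292e+00  1.35648623e-03  1.51045567e+00] [-0.81556839  0.35722601  0.12057228  1.65927181 -0.04634808  1.12968465
  0.82778889] [-0.40418201  0.30238539 -0.12419695]
```

View pics/w1b.png

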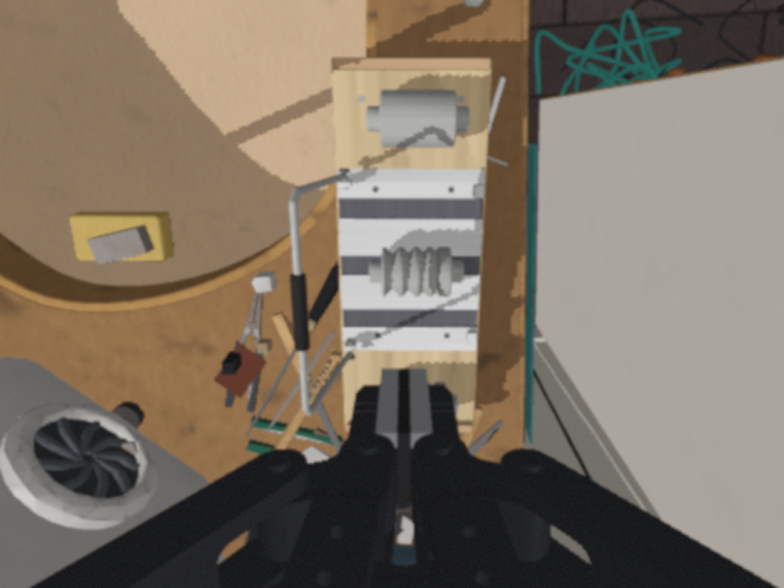

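Run:
```python
import cv2
im=cv2.imread('pics/w1.png')[35:240,180:330]
im=cv2.resize(im,None,fx=4,fy=4,interpolation=cv2.INTER_CUBIC)
cv2.imwrite('pics/w1z1.png',im[:420]);cv2.imwrite('pics/w1z2.png',im[300:])
```

```text
(no output)
```

View pics/w1z1.png

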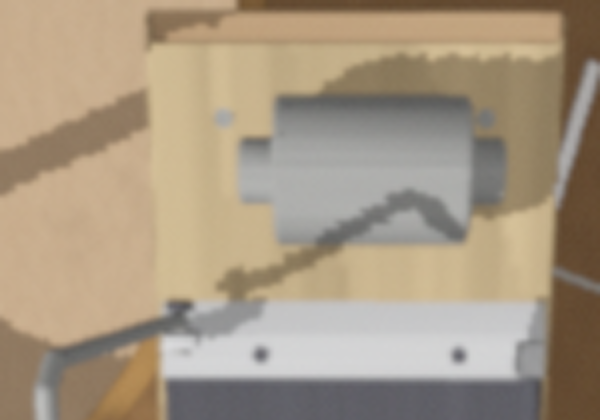

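View pics/w1z2.png

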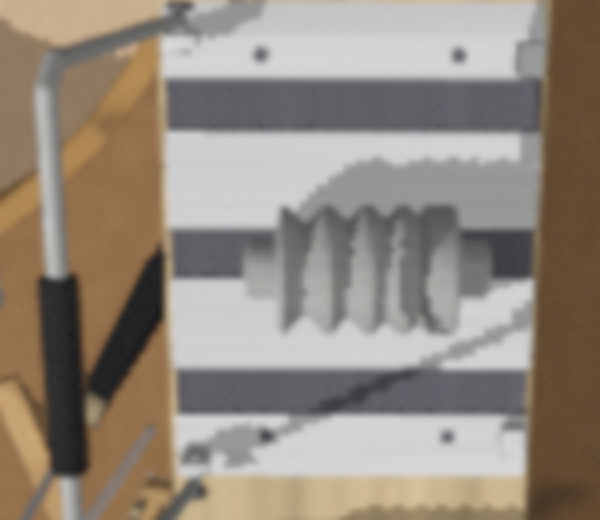

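Run:
```python
from h import *
c=np.load('wc1.npy',allow_pickle=True)[0]
C=(np.array([[c['fx'],0,c['cx']],[0,c['fy'],c['cy']],[0,0,1]]),np.array(c['rvec']),np.array(c['tvec']))
uv=lambda X,Y:np.array([180+X/4-.375,35+Y/4-.375])
H=[(170,79,55.5,33),(530,79,55.5,33),(172,130,38.5,33),(530,131,38.5,33),(175,229,8.5,33),(530,229,8.5,33),(175,278,-8.5,33),(530,277,-8.5,33),(178,370,-38.5,33),(528,370,-38.5,33),(178,413,-55.5,33),(528,413,-55.5,33),(300,475,-78,30),(300,0,78,30)]
V=[(148,44,-62),(157,300,-62),(563,44,58),(552,300,58)]
def f(p):
    r=[]
    c_,s_=np.cos(p[2]),np.sin(p[2])
    def loc(u,z): 
        w=ray('',u,z,C)[:2]-p[:2]; return np.array([c_*w[0]+s_*w[1],-s_*w[0]+c_*w[1]])*1000
    for X,Y,y,z in H: r.append(loc(uv(X,Y+300),z/1000)[1]-y)
    for X,Y,x in V: r.append(loc(uv(X,Y),.03)[0]-x)
    return np.array(r)
r=least_squares(f,[.49,.33,1.51]);p=r.x;print(p,r.fun.round(1))
np.save('p.npy',p)
np.save('C1.npy',np.array(C,dtype=object),allow_pickle=True)
c_,s_=np.cos(p[2]),np.sin(p[2])
for nm,u,z in[('plain',uv(371,170),.05),('seat',uv(368,270+300),.051)]:
    W=ray('',u,z,C);w=W[:2]-p[:2];print(nm,W,c_*w[0]+s_*w[1],-s_*w[0]+c_*w[1])
for u in [(258.5,145.5)]:
    W=ray('top',u,.05);w=W[:2]-p[:2];print('groov top',W,c_*w[0]+s_*w[1],-s_*w[0]+c_*w[1])
for u in [(257,205),(253,263)]:
    W=ray('top',u,.05);w=W[:2]-p[:2];print('others top',W,c_*w[0]+s_*w[1],-s_*w[0]+c_*w[1])
```

```text
[0.49693771 0.33681514 1.50978788] [-0.4 -0.5  0.9  0.6 -0.6 -0.6  0.3  0.6 -1.  -1.   0.9  0.9 -0.4  0.4
  0.6  0.3 -0.6 -0.3]Traceback (most recent call last):
  File "<stdin>", line 17, in <module>
ValueError: could not broadcast input array from shape (3,3) into shape (3,)
```

```bash
python3 -m crank '[{"hand":1,"dx":4,"dy":10,"dz":-40,"yaw":0},{"hand":1,"dx":8,"dy":50,"dz":-138,"yaw":0},{"hand":1,"dx":8,"dy":50,"dz":-138,"yaw":0},{"hand":1,"dx":8,"dy":50,"dz":-138,"yaw":0},{"hand":1,"dx":8,"dy":50,"dz":-138,"yaw":0},{"hand":1,"dx":8,"dy":50,"dz":-138,"yaw":0},{"hand":1,"dx":8,"dy":50,"dz":-138,"yaw":0}]'
cat >> h.py <<'E'
import os,pickle
def snap(tag,crop=None,f=1):
    o=bot.observe(); C=cam('wrist'); im=bot.grab_frame('wrist')[:,:,::-1]
    pickle.dump(C,open(f'C_{tag}.pkl','wb')); cv2.imwrite(f'pics/{tag}.png',im)
    if crop: x0,x1,y0,y1=crop; im=im[y0:y1,x0:x1]
    cv2.imwrite(f'pics/{tag}z.png',cv2.resize(im,None,fx=f,fy=f,interpolation=cv2.INTER_CUBIC)); return o
P0=np.array([0.49693771,0.33681514,1.50978788])
def W2S(W):
    w=np.array(W)[:2]-P0[:2]; c,s=np.cos(P0[2]),np.sin(P0[2]); return np.array([c*w[0]+s*w[1],-s*w[0]+c*w[1]])*1000
E
sed -i 's/^/ /;s/^ //' h.py
python3 - <<'E'
from h import *
o=snap('w2',None,1.55);print(o['position'],o['tool_rot'],W2S(o['position']))
E
```

```text
clock: 2.2
position: [0.5977, 0.3315, 0.2613]
tool_rot: [-1.57, -0.0, 1.513]
force: [-0.4, 0.0, 0.5]
grip_width: -0.0004
[0.59774811 0.33149437 0.26126423] [-1.56991572e+00 -3.75210645e-04  1.51298834e+00] [   0.83560198 -100.9472594 ]
```

View pics/w2z.png

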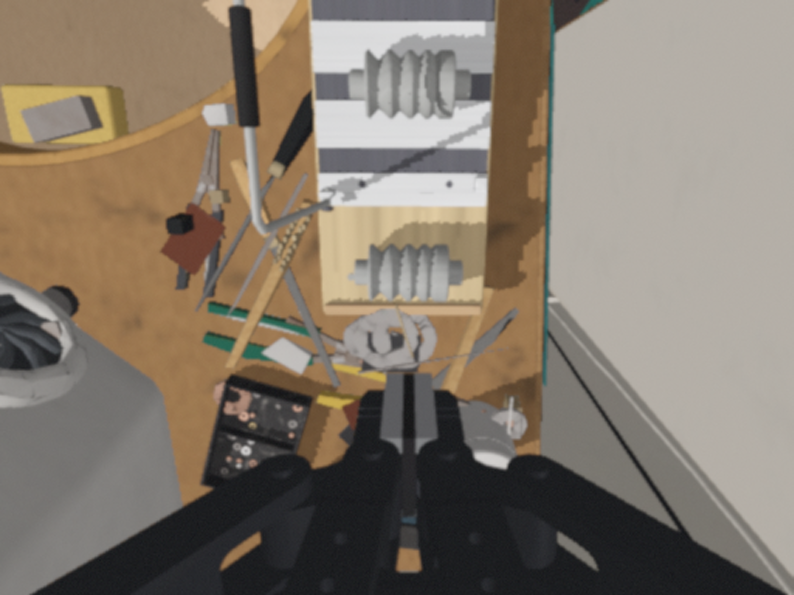

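Run:
```python
from h import *
C=pickle.load(open('C_w2.pkl','rb'))
for nm,X,Y,z in [('groov',409,272,.05),('gr axisL',356,273,.05),('gr axisR',462,271,.05),('seat',409,84,.051),('bar',244,66,.13),('barlow',244,66,.14)]:
    W=ray('',((X+.5)/1.55-.5,(Y+.5)/1.55-.5),z,C); print(nm,W,W2S(W))
# bar
C1=cam('wrist')
```

```text
groov [0.61787924 0.33140439 0.05      ] [   1.97319267 -121.04642742]
gr axisL [0.61642645 0.29461272 0.05      ] [ -34.83860446 -121.83954443]
gr axisR [0.61933038 0.36815405 0.05      ] [  38.7429608  -120.25421593]
seat [0.4967201 0.3385083 0.051    ] [1.6767443  0.32044043]
bar [0.48924714 0.25987729 0.13      ] [-77.26361478   2.98531628]
barlow [0.4903597  0.26267492 0.14      ] [-74.40335412   2.04539452]
```

```bash
python3 -m crank '[{"hand":1,"dx":1,"dy":30,"dz":-28,"yaw":0},{"hand":1,"dx":1,"dy":70,"dz":-28,"yaw":0},{"hand":1,"dx":1,"dy":110,"dz":-28,"yaw":0},{"hand":1,"dx":1,"dy":150,"dz":-28,"yaw":0},{"hand":1,"dx":1,"dy":172,"dz":-28,"yaw":0},{"hand":1,"dx":1,"dy":181,"dz":-28,"yaw":0},{"hand":1,"dx":1,"dy":181,"dz":-28,"yaw":0},{"hand":1,"dx":1,"dy":181,"dz":-28,"yaw":0}]'
python3 - <<'E'
from h import *
o=snap('w3',(150,400,120,384),2.2);print(o['position'],o['tool_rot'],W2S(o['position']))
E
```

```text
clock: 2.92
position: [0.6275, 0.3302, 0.0821]
tool_rot: [-1.572, -0.001, 1.512]
force: [-0.7, -0.1, -0.2]
grip_width: 0.0002
[0.62748502 0.33020787 0.08214927] [-1.57224749e+00 -1.16859815e-03  1.51159103e+00] [   1.36456729 -130.70728723]
```

View pics/w3z.png

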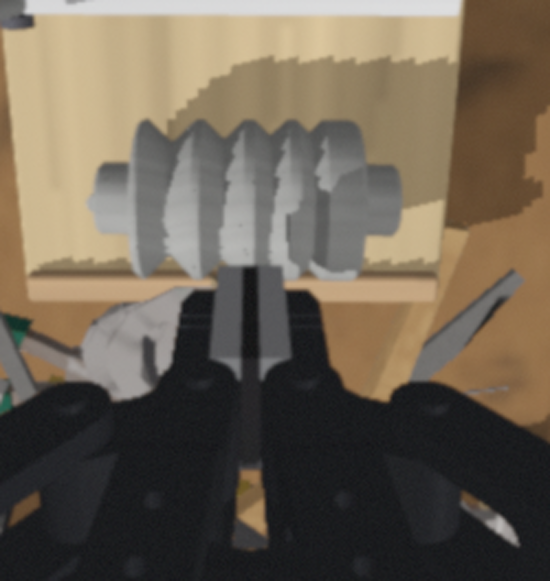

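Run:
```python
from h import *
C=pickle.load(open('C_w3.pkl','rb'))
q=proj('',S2W(P0,np.array([[1.5,-131,82],[1.5,-120,82],[1.5,-142,82],[1.5,-121,70],[2,-130,70],[8,-120,82]])/1000),C)
print((q-[150,120]+.5)*2.2)
# roll axis estimate
for X,Y in[(92,203),(400,200),(246,200)]:
    W=ray('',(X/2.2-.5+150,Y/2.2-.5+120),.05,C);print(W2S(W))
```

```text
[[248.08383175 297.71651382]
 [248.07425801 250.83289374]
 [248.09300451 342.63655311]
 [248.17178257 231.84347968]
 [250.36609217 268.03580723]
 [279.15417518 250.83994494]]
[ -37.63432176 -122.02155761]
[  39.44672153 -121.18962731]
[   0.92307188 -121.20260553]
```

```bash
python3 -m crank '[{"hand":1,"dx":0,"dy":9,"dz":3.5,"yaw":0},{"hand":1,"dx":0,"dy":10,"dz":3.5,"yaw":0},{"hand":1,"dx":0,"dy":10.5,"dz":3.5,"yaw":0},{"hand":1,"dx":0,"dy":10.5,"dz":3.5,"yaw":0}]'
python3 -c "
from h import *
o=bot.observe();print(o['position'],W2S(o['position']),o['force'])"
```

```text
clock: 3.3
position: [0.6238, 0.3297, 0.0702]
tool_rot: [-1.571, -0.0, 1.511]
force: [0.4, 0.3, 0.1]
grip_width: -0.0001
[0.62377567 0.32966666 0.0701759 ] [   0.59820456 -127.03783793] [0.3594537  0.30162388 0.07611049]
```

```bash
python3 -m crank '[{"hand":1,"dx":0.5,"dy":0.7,"dz":0,"yaw":0},{"hand":1,"dx":0.5,"dy":0.7,"dz":0,"yaw":0},{"hand":1,"dx":0.5,"dy":0.7,"dz":0,"yaw":0}]'
python3 -m crank '[{"hand":1,"dx":0,"dy":0.7,"dz":0,"yaw":0},{"hand":1,"dx":0,"dy":0.7,"dz":0,"yaw":0},{"hand":1,"dx":0,"dy":0.7,"dz":0,"yaw":0}]'
python3 -c "
from h import *
o=bot.observe();print(o['position'],W2S(o['position']),o['force'])"
```

```text
clock: 3.55
position: [0.6245, 0.3298, 0.0699]
tool_rot: [-1.572, -0.0, 1.511]
force: [0.8, -1.8, 6.8]
grip_width: 0.0
clock: 3.8
position: [0.625, 0.3298, 0.0698]
tool_rot: [-1.573, -0.001, 1.51]
force: [0.4, -3.3, 12.2]
grip_width: -0.0
[0.62499964 0.32980671 0.06981952] [   0.81262123 -128.25098391] [ 0.3823335  -3.30267277 12.24565404]
```

```bash
python3 -m crank '[{"hand":1,"dx":0,"dy":0,"dz":2,"yaw":0},{"hand":1,"dx":0,"dy":0,"dz":5,"yaw":0},{"hand":1,"dx":0,"dy":0,"dz":9,"yaw":0},{"hand":1,"dx":0,"dy":0,"dz":13,"yaw":0},{"hand":1,"dx":0,"dy":0,"dz":17,"yaw":0},{"hand":1,"dx":0,"dy":0,"dz":21,"yaw":0},{"hand":1,"dx":0,"dy":0,"dz":25,"yaw":0},{"hand":1,"dx":0,"dy":0,"dz":28,"yaw":0},{"hand":1,"dx":0,"dy":0,"dz":29,"yaw":0},{"hand":1,"dx":0,"dy":0,"dz":29,"yaw":0}]'
python3 - <<'E'
from h import *
o=snap('w4',(150,400,120,384),2.2);print(o['position'],o['tool_rot'],W2S(o['position']),o['force'])
E
```

```text
clock: 4.63
position: [0.5957, 0.3318, 0.0698]
tool_rot: [-1.573, -0.001, 1.511]
force: [-0.9, -3.3, 13.6]
grip_width: 0.0002
[0.59569076 0.33176025 0.069839  ] [-1.57281076e+00 -7.66039861e-04  1.51062051e+00] [  0.97554652 -98.87752612] [-0.88052045 -3.27979103 13.64935034]
```

View pics/w4z.png

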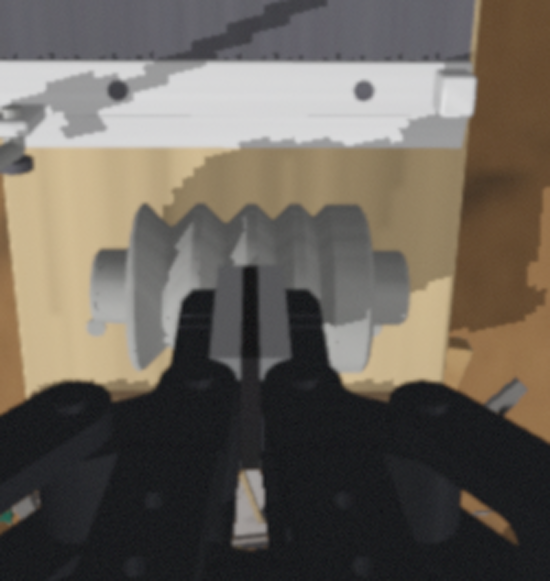

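Run:
```python
from h import *
C=pickle.load(open('C_w4.pkl','rb'))
for X,Y in[(92,285),(408,288),(250,287)]:
    W=ray('',(X/2.2-.5+150,Y/2.2-.5+120),.05,C);print(W2S(W))
```

```text
[ -36.65639963 -106.5658896 ]
[  39.77394482 -107.42386276]
[   1.52540016 -107.12954805]
```

```bash
python3 -m crank '[{"hand":1,"dx":0,"dy":-2,"dz":0,"yaw":0},{"hand":1,"dx":0,"dy":-8,"dz":0,"yaw":0},{"hand":1,"dx":0.5,"dy":-8,"dz":-8,"yaw":0},{"hand":1,"dx":0.5,"dy":-8,"dz":-16,"yaw":0},{"hand":1,"dx":0.5,"dy":-8,"dz":-16,"yaw":0},{"hand":1,"dx":0.5,"dy":-2.5,"dz":-16,"yaw":0},{"hand":1,"dx":0.5,"dy":-1,"dz":-16,"yaw":0},{"hand":1,"dx":0.5,"dy":0,"dz":-16,"yaw":0},{"hand":1,"dx":0.5,"dy":0,"dz":-16,"yaw":0}]'
python3 - <<'E'
from h import *
o=snap('w5',(150,400,120,384),2.2);print(o['position'],o['tool_rot'],W2S(o['position']),o['force'])
E
```

```text
clock: 5.43
position: [0.6121, 0.3312, 0.0695]
tool_rot: [-1.573, -0.001, 1.51]
force: [2.0, -2.8, 15.9]
grip_width: -0.0001
[0.61211331 0.33119423 0.06947502] [-1.57338437e+00 -8.37853162e-04  1.51049646e+00] [   1.41187711 -115.30403012] [ 1.97197768 -2.77387656 15.90823589]
```

View pics/w5z.png

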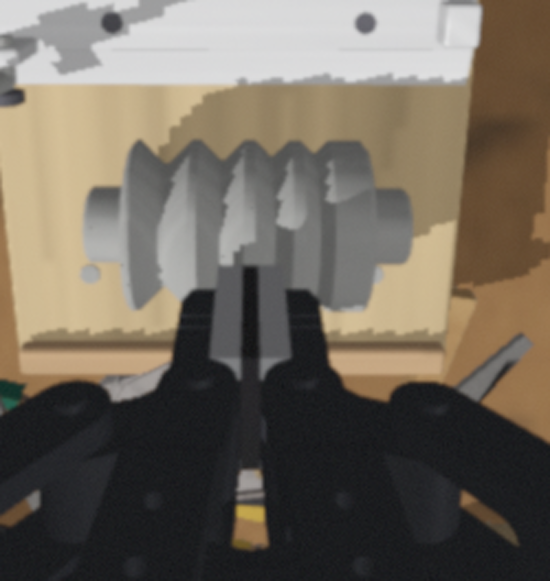

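```bash
python3 -m crank '[{"hand":1,"dx":0,"dy":0,"dz":2,"yaw":0},{"hand":1,"dx":0,"dy":0,"dz":5,"yaw":0},{"hand":1,"dx":0,"dy":0,"dz":9,"yaw":0},{"hand":1,"dx":0,"dy":0,"dz":13,"yaw":0},{"hand":1,"dx":0,"dy":0,"dz":17,"yaw":0},{"hand":1,"dx":0,"dy":0,"dz":21,"yaw":0},{"hand":1,"dx":0,"dy":0,"dz":25,"yaw":0},{"hand":1,"dx":0,"dy":0,"dz":29,"yaw":0},{"hand":1,"dx":0,"dy":0,"dz":31,"yaw":0},{"hand":1,"dx":0,"dy":0,"dz":32,"yaw":0},{"hand":1,"dx":0,"dy":0,"dz":32,"yaw":0}]'
python3 - <<'E'
from h import *
o=snap('w6',(150,400,120,384),2.2);print(o['position'],o['tool_rot'],W2S(o['position']),o['force'])
E
```

```text
clock: 6.4
position: [0.5797, 0.3334, 0.0697]
tool_rot: [-1.573, -0.001, 1.511]
force: [-0.6, -2.8, 21.2]
grip_width: 0.0002
[0.57970826 0.33340859 0.06965919] [-1.57300070e+00 -1.08902496e-03  1.51079349e+00] [  1.64635759 -82.82425698] [-0.62387322 -2.81314128 21.21690043]
```

View pics/w6z.png

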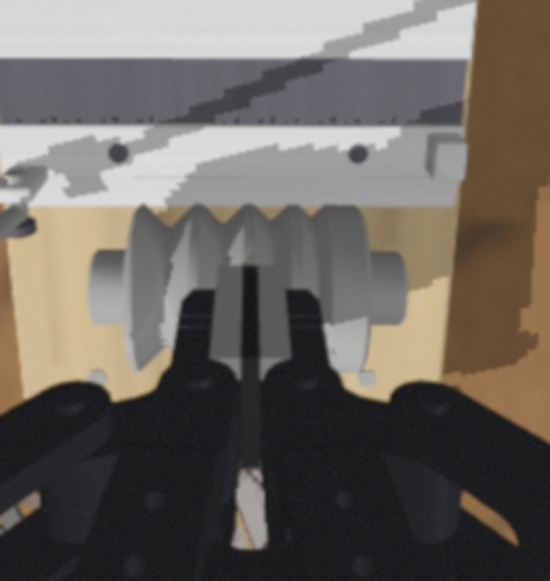

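```bash
python3 -m crank '[{"hand":1,"dx":0,"dy":-2,"dz":0,"yaw":0},{"hand":1,"dx":0,"dy":-8,"dz":0,"yaw":0},{"hand":1,"dx":0,"dy":-8,"dz":-11,"yaw":0},{"hand":1,"dx":0,"dy":-8,"dz":-11,"yaw":0},{"hand":1,"dx":0,"dy":-3,"dz":-11,"yaw":0},{"hand":1,"dx":0,"dy":-1.5,"dz":-11,"yaw":0},{"hand":1,"dx":0,"dy":-1,"dz":-11,"yaw":0},{"hand":1,"dx":0,"dy":-1,"dz":-11,"yaw":0}]'
python3 -m crank '[{"hand":1,"dx":0,"dy":0,"dz":1,"yaw":0},{"hand":1,"dx":0,"dy":0,"dz":3,"yaw":0},{"hand":1,"dx":0,"dy":0,"dz":6,"yaw":0},{"hand":1,"dx":0,"dy":0,"dz":9,"yaw":0},{"hand":1,"dx":0,"dy":0,"dz":11,"yaw":0},{"hand":1,"dx":0,"dy":0,"dz":12,"yaw":0},{"hand":1,"dx":0,"dy":0,"dz":12,"yaw":0}]'
python3 -c "
from h import *
o=bot.observe();print(o['position'],W2S(o['position']),o['force'])"
```

```text
clock: 7.12
position: [0.59, 0.3326, 0.0699]
tool_rot: [-1.572, -0.0, 1.511]
force: [0.0, -1.7, 12.9]
grip_width: 0.0002
clock: 7.7
position: [0.5777, 0.3334, 0.0699]
tool_rot: [-1.572, -0.0, 1.511]
force: [0.0, -2.6, 13.1]
grip_width: -0.0001
[0.57769737 0.33340032 0.06985163] [  1.51549631 -80.81761917] [ 8.38178545e-03 -2.63183621e+00  1.30822711e+01]
```

Now lift, step back ready for the climb, and look.

```bash
python3 -m crank '[{"hand":1,"dx":0,"dy":-2,"dz":0,"yaw":0},{"hand":1,"dx":0,"dy":-8,"dz":0,"yaw":0},{"hand":1,"dx":0,"dy":-8,"dz":-12,"yaw":0},{"hand":1,"dx":0,"dy":-8,"dz":-12,"yaw":0},{"hand":1,"dx":0,"dy":-3,"dz":-12,"yaw":0},{"hand":1,"dx":0,"dy":-1,"dz":-12,"yaw":0},{"hand":1,"dx":0,"dy":0,"dz":-12,"yaw":0},{"hand":1,"dx":0,"dy":0,"dz":-12,"yaw":0}]'
python3 - <<'E'
from h import *
o=snap('w7',(150,400,120,384),2.2);print(o['position'],o['tool_rot'],W2S(o['position']),o['force'])
E
```

```text
clock: 8.37
position: [0.5899, 0.3325, 0.0697]
tool_rot: [-1.572, -0.0, 1.511]
force: [0.5, -2.2, 9.2]
grip_width: -0.0001
[0.58993683 0.33252704 0.06968268] [-1.57155122e+00 -1.72040404e-04  1.51083655e+00] [  1.39008906 -93.08754984] [ 0.50181278 -2.15699026  9.24004799]
```

View pics/w7z.png

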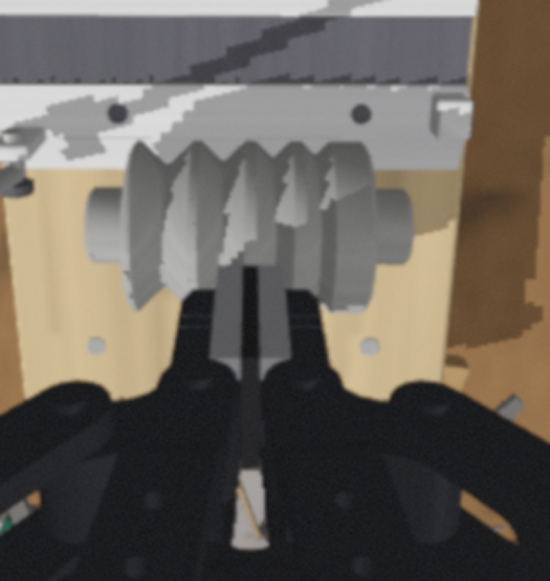

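```bash
python3 -m crank '[{"hand":1,"dx":0,"dy":-0.2,"dz":2,"yaw":0},{"hand":1,"dx":0,"dy":-0.2,"dz":5,"yaw":0},{"hand":1,"dx":0,"dy":-0.2,"dz":9,"yaw":0},{"hand":1,"dx":0,"dy":-0.5,"dz":13,"yaw":0},{"hand":1,"dx":0,"dy":-1.0,"dz":17,"yaw":0},{"hand":1,"dx":0,"dy":-1.6,"dz":21,"yaw":0},{"hand":1,"dx":0,"dy":-2.1,"dz":25,"yaw":0},{"hand":1,"dx":0,"dy":-2.5,"dz":29,"yaw":0},{"hand":1,"dx":0,"dy":-2.7,"dz":33,"yaw":0},{"hand":1,"dx":0,"dy":-2.7,"dz":36,"yaw":0},{"hand":1,"dx":0,"dy":-2.7,"dz":36,"yaw":0}]'
python3 - <<'E'
from h import *
o=snap('w8',(150,400,120,384),2.2);print(o['position'],o['tool_rot'],W2S(o['position']),o['force'])
E
```

```text
clock: 9.33
position: [0.5532, 0.335, 0.0726]
tool_rot: [-1.571, -0.0, 1.511]
force: [-0.3, -2.3, 13.6]
grip_width: -0.0
[0.55321162 0.33504724 0.07256869] [-1.57099144e+00 -3.84287151e-04  1.51147131e+00] [  1.66644464 -56.27700147] [-0.25621702 -2.30795717 13.56545295]
```

View pics/w8z.png

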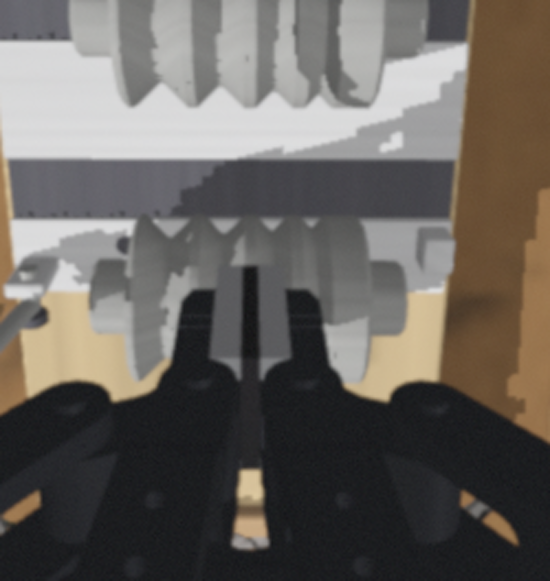

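Run:
```python
from h import *
C=pickle.load(open('C_w8.pkl','rb'))
for X,Y in[(92,297),(406,299),(250,298)]:
    W=ray('',(X/2.2-.5+150,Y/2.2-.5+120),.053,C);print(W2S(W))
```

```text
[-36.13099488 -67.11741847]
[ 40.10425258 -67.63294706]
[  2.2084044  -67.37494843]
```

```bash
python3 -m crank '[{"hand":1,"dx":0,"dy":-1.5,"dz":0.5,"yaw":0},{"hand":1,"dx":0,"dy":-8,"dz":0.5,"yaw":0},{"hand":1,"dx":0,"dy":-8,"dz":-10,"yaw":0},{"hand":1,"dx":0,"dy":-8,"dz":-20,"yaw":0},{"hand":1,"dx":0,"dy":-8,"dz":-20,"yaw":0},{"hand":1,"dx":0,"dy":-4,"dz":-20,"yaw":0},{"hand":1,"dx":0,"dy":-4,"dz":-20,"yaw":0}]'
python3 - <<'E'
from h import *
o=snap('w9',(150,400,120,384),2.2);print(o['position'],o['tool_rot'],W2S(o['position']),o['force'])
E
```

```text
clock: 9.97
position: [0.5731, 0.3333, 0.075]
tool_rot: [-1.569, 0.001, 1.511]
force: [0.0, -0.2, 0.0]
grip_width: 0.0001
[0.57310545 0.33329355 0.07501999] [-1.56948754e+00  7.71824694e-04  1.51093526e+00] [  1.12895566 -76.24075275] [ 4.97893393e-02 -1.71479197e-01  1.59268115e-05]
```

View pics/w9z.png

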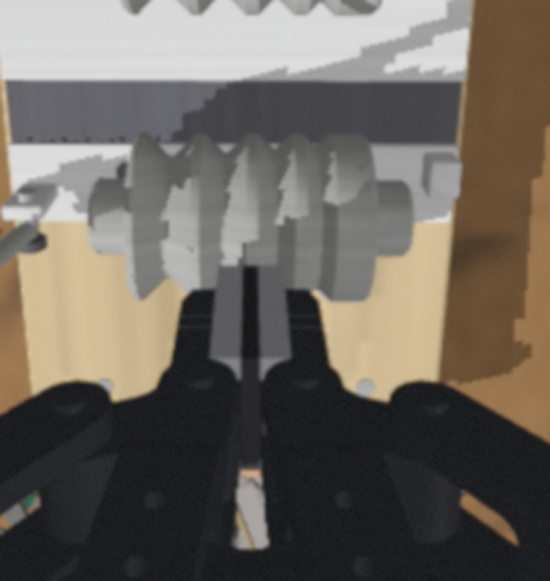

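```bash
python3 -m crank '[{"hand":1,"dx":0,"dy":2,"dz":0,"yaw":0},{"hand":1,"dx":0,"dy":3.2,"dz":0,"yaw":0},{"hand":1,"dx":0,"dy":3.7,"dz":0,"yaw":0},{"hand":1,"dx":0,"dy":3.7,"dz":0,"yaw":0},{"hand":1,"dx":0,"dy":3.7,"dz":2,"yaw":0},{"hand":1,"dx":0,"dy":3.7,"dz":5,"yaw":0},{"hand":1,"dx":0,"dy":3.7,"dz":9,"yaw":0},{"hand":1,"dx":0,"dy":3.7,"dz":13,"yaw":0},{"hand":1,"dx":0,"dy":3.7,"dz":17,"yaw":0},{"hand":1,"dx":0,"dy":3.7,"dz":19,"yaw":0},{"hand":1,"dx":0,"dy":3.7,"dz":19,"yaw":0}]'
python3 - <<'E'
from h import *
o=snap('w10',(150,400,120,384),2.2);print(o['position'],o['tool_rot'],W2S(o['position']),o['force'])
E
```

```text
clock: 10.93
position: [0.5545, 0.335, 0.0729]
tool_rot: [-1.571, -0.0, 1.511]
force: [-0.5, -1.0, 8.0]
grip_width: -0.0001
[0.55453509 0.33498519 0.07294327] [-1.57117896e+00 -4.64279689e-04  1.51135487e+00] [  1.68519928 -57.60179591] [-0.47371153 -0.98488259  8.01734707]
```

View pics/w10z.png

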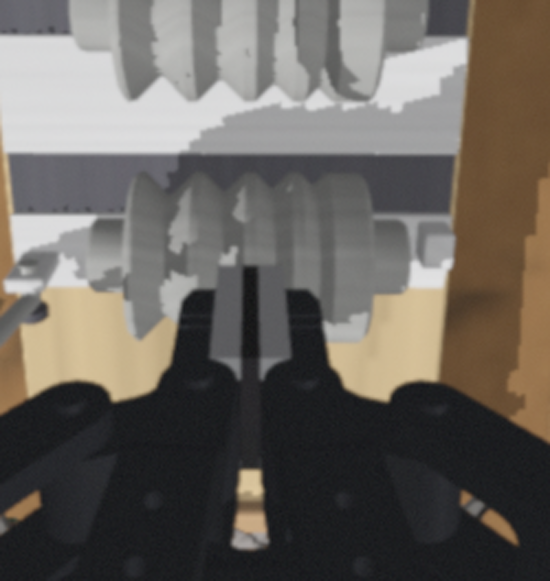

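```bash
python3 -m crank '[{"hand":1,"dx":0,"dy":0,"dz":1.5,"yaw":0},{"hand":1,"dx":0,"dy":0,"dz":3.5,"yaw":0},{"hand":1,"dx":0,"dy":0,"dz":5.5,"yaw":0},{"hand":1,"dx":0,"dy":0.1,"dz":7.5,"yaw":0},{"hand":1,"dx":0,"dy":0.2,"dz":9.5,"yaw":0},{"hand":1,"dx":0,"dy":0.4,"dz":11.5,"yaw":0},{"hand":1,"dx":0,"dy":0.7,"dz":13.5,"yaw":0},{"hand":1,"dx":0,"dy":1.1,"dz":15.5,"yaw":0},{"hand":1,"dx":0,"dy":1.5,"dz":17.5,"yaw":0},{"hand":1,"dx":0,"dy":1.9,"dz":19,"yaw":0},{"hand":1,"dx":0,"dy":1.9,"dz":19,"yaw":0}]'
python3 - <<'E'
from h import *
o=snap('w11',(150,400,120,384),2.2);print(o['position'],o['tool_rot'],W2S(o['position']),o['force'])
E
```

```text
clock: 11.9
position: [0.5352, 0.3363, 0.0711]
tool_rot: [-1.57, -0.001, 1.511]
force: [-4.3, 0.6, 12.4]
grip_width: -0.0001
[0.53524481 0.33628075 0.07106439] [-1.57048905e+00 -5.20368643e-04  1.51147086e+00] [  1.80221455 -38.26841407] [-4.25308956  0.5706649  12.36967417]
```

View pics/w11z.png

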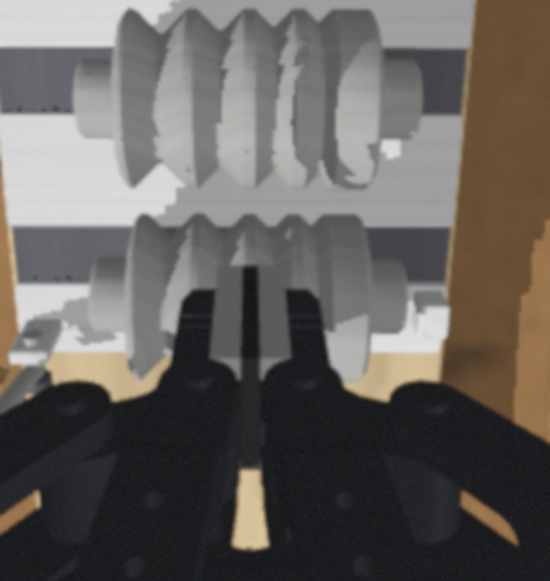

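```bash
python3 -m crank '[{"hand":1,"dx":0,"dy":-1.5,"dz":-1,"yaw":0},{"hand":1,"dx":0,"dy":-5,"dz":-1,"yaw":0},{"hand":1,"dx":0,"dy":-40,"dz":-5,"yaw":0},{"hand":1,"dx":0,"dy":-80,"dz":-20,"yaw":0},{"hand":1,"dx":0,"dy":-120,"dz":-30,"yaw":0},{"hand":1,"dx":0,"dy":-140,"dz":-30,"yaw":0},{"hand":1,"dx":0,"dy":-140,"dz":-30,"yaw":0}]'
python3 - <<'E'
from h import *
o=snap('w12',None,1.55);print(o['position'],o['tool_rot'],W2S(o['position']),o['force'],o['qpos'])
E
```

```text
clock: 12.53
position: [0.5681, 0.3346, 0.2158]
tool_rot: [-1.577, -0.004, 1.51]
force: [0.8, 0.6, -0.2]
grip_width: -0.0
[0.56806596 0.33461058 0.21584355] [-1.57655041 -0.00427364  1.50996804] [  2.136277   -71.13033116] [ 0.7997476   0.63378788 -0.2344147 ] [-0.71126014  0.59325383  0.13901819  1.53054633 -0.09106052  1.01694894
  0.96162527]
```

View pics/w12z.png

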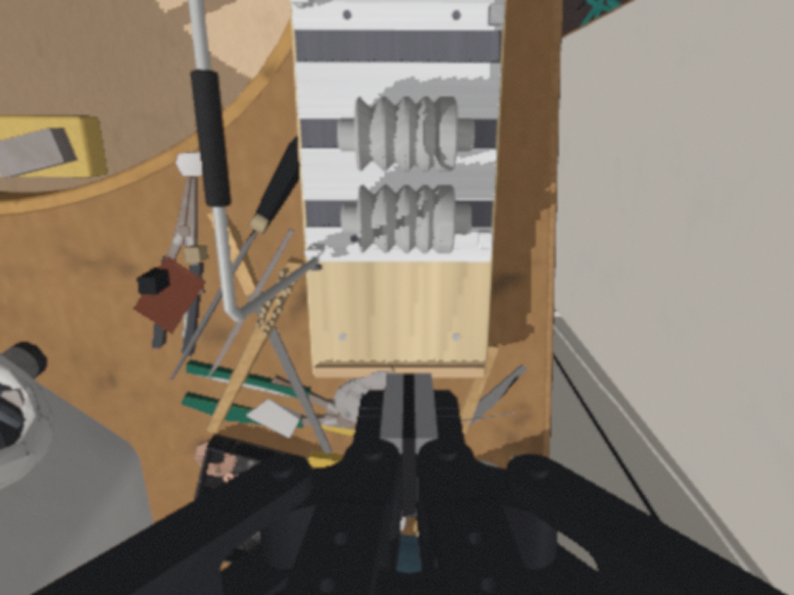

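```bash
python3 - <<'E'
from h import *
for uv in [(360,80),(385,165),(410,120)]:
    print(uv,[ray('top',uv,z).round(3) for z in (.1,.3)])
E
python3 -m crank '[{"hand":1,"dx":-20,"dy":-10,"dz":10,"yaw":0},{"hand":1,"dx":-55,"dy":-10,"dz":30,"yaw":0},{"hand":1,"dx":-85,"dy":-10,"dz":50,"yaw":0},{"hand":1,"dx":-112,"dy":-10,"dz":70,"yaw":0},{"hand":1,"dx":-112,"dy":-10,"dz":71,"yaw":0},{"hand":1,"dx":-112,"dy":-10,"dz":71,"yaw":0}]'
python3 - <<'E'
from h import *
o=snap('w13',None,1.55);print(o['position'],o['tool_rot'],W2S(o['position']),o['force'])
im=bot.grab_frame('side')[:,:,::-1];cv2.imwrite('pics/s13.png',cv2.resize(im[60:260,130:400],None,fx=2.9,fy=2.9,interpolation=cv2.INTER_CUBIC))
E
```

```text
(360, 80) [array([0.733, 0.129, 0.1  ]), array([0.659, 0.181, 0.3  ])]
(385, 165) [array([0.563, 0.086, 0.1  ]), array([0.532, 0.149, 0.3  ])]
(410, 120) [array([0.651, 0.034, 0.1  ]), array([0.598, 0.109, 0.3  ])]
clock: 13.08
position: [0.4872, 0.2254, 0.2203]
tool_rot: [-1.57, 0.0, 1.51]
force: [-0.0, 1.8, 0.8]
grip_width: -0.0003
[0.48720407 0.22535205 0.22030931] [-1.56991972e+00  4.21913528e-04  1.50997092e+00] [-111.84918677    2.91956076] [-0.01691904  1.80890847  0.77429709]
```

View pics/w13z.png

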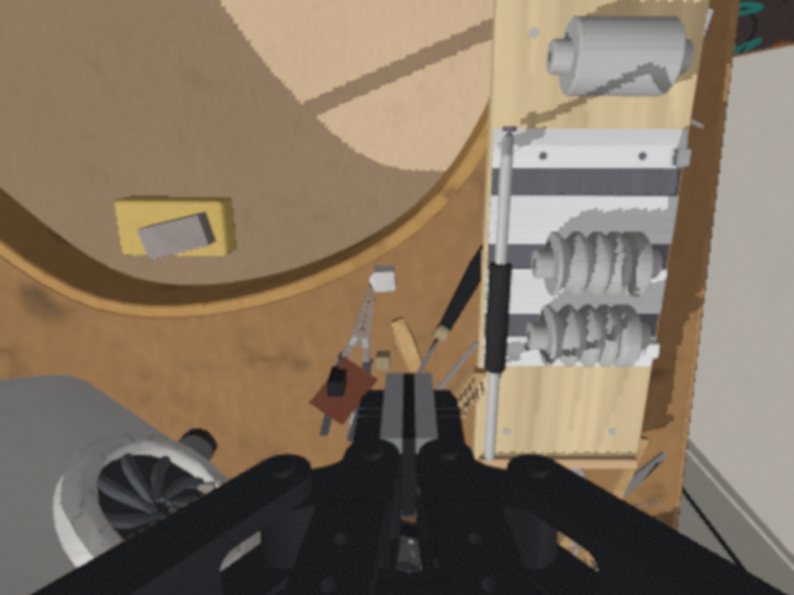

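View pics/s13.png

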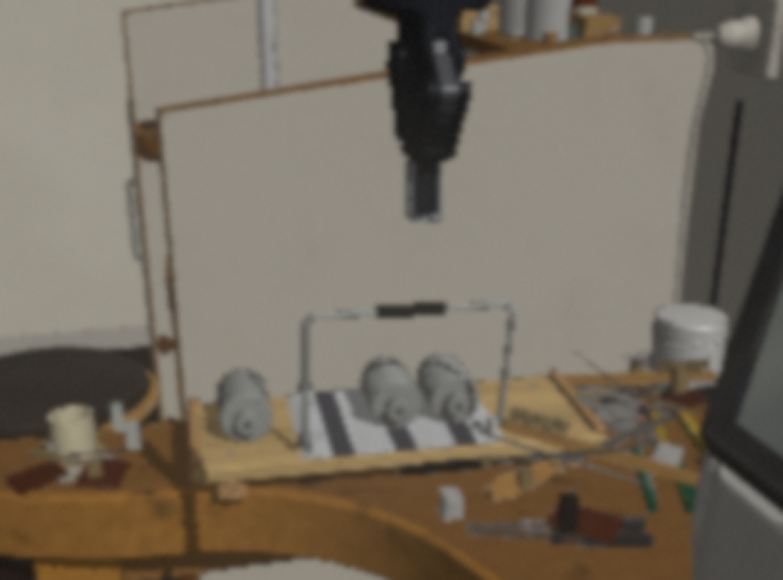

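```bash
python3 - <<'E'
from h import *
C=pickle.load(open('C_w13.pkl','rb'))
from scipy.optimize import brentq
u=((499.5)/1.55-.5,(317.5)/1.55-.5)
g=lambda z:np.hypot(W2S(ray('',u,z,C))[0]+53,z*1000-44)-104
z=brentq(g,.11,.17);W=W2S(ray('',u,z,C));print(z,W,np.arctan2(z*1000-44,W[0]+53))
E
python3 -m crank '[{"hand":1,"dx":0,"dy":30,"dz":-3,"yaw":0},{"hand":1,"dx":0,"dy":65,"dz":-3,"yaw":0},{"hand":1,"dx":0,"dy":90,"dz":-3,"yaw":0},{"hand":1,"dx":0,"dy":95,"dz":-3,"yaw":0},{"hand":1,"dx":0,"dy":95,"dz":-3,"yaw":0}]'
```

```text
0.1463078226991434 [-71.68446988   0.46718253] 1.7514354805402594
clock: 13.6
position: [0.4908, 0.2264, 0.1239]
tool_rot: [-1.568, 0.002, 1.512]
force: [-0.5, 0.8, 1.3]
grip_width: -0.0001
```

```bash
python3 -m crank '[{"hand":1,"dx":10,"dy":0,"dz":0,"yaw":0},{"hand":1,"dx":20,"dy":0,"dz":0,"yaw":0},{"hand":1,"dx":26,"dy":0,"dz":0,"yaw":0},{"hand":1,"dx":32,"dy":0,"dz":0,"yaw":0},{"hand":1,"dx":38,"dy":0,"dz":0,"yaw":0},{"hand":1,"dx":44,"dy":0,"dz":0,"yaw":0},{"hand":1,"dx":50,"dy":0,"dz":0,"yaw":0},{"hand":1,"dx":56,"dy":0,"dz":0,"yaw":0},{"hand":1,"dx":62,"dy":0,"dz":0,"yaw":0},{"hand":1,"dx":66,"dy":0,"dz":0,"yaw":0},{"hand":1,"dx":68,"dy":0,"dz":0,"yaw":0},{"hand":1,"dx":68,"dy":0,"dz":0,"yaw":0}]'
python3 - <<'E'
from h import *
o=snap('w14',None,1.55);print(o['position'],o['tool_rot'],W2S(o['position']),o['force'])
im=bot.grab_frame('side')[:,:,::-1];cv2.imwrite('pics/s14.png',cv2.resize(im[60:260,130:400],None,fx=2.9,fy=2.9,interpolation=cv2.INTER_CUBIC))
E
```

```text
clock: 14.6
position: [0.4953, 0.2946, 0.1254]
tool_rot: [-1.571, -0.0, 1.511]
force: [-0.1, -0.1, -1.1]
grip_width: 0.0002
[0.49531778 0.2946349  0.12542344] [-1.57075743e+00 -5.56213218e-05  1.51146008e+00] [-42.2005354   -0.95483412] [-0.13145561 -0.06860966 -1.08724959]
```

View pics/w14z.png

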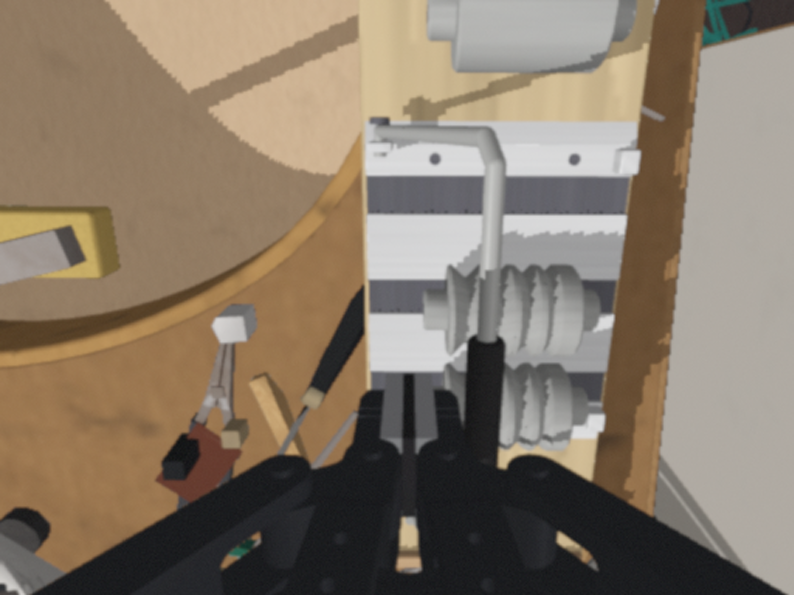

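View pics/s14.png

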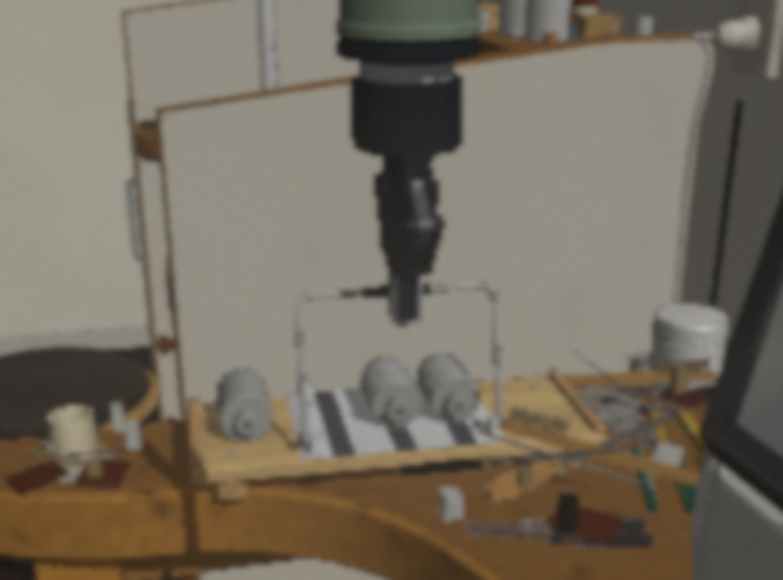

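```bash
python3 -m crank '[{"hand":1,"dx":4,"dy":0,"dz":0,"yaw":0},{"hand":1,"dx":8,"dy":0,"dz":0,"yaw":0},{"hand":1,"dx":12,"dy":0,"dz":0,"yaw":0},{"hand":1,"dx":16,"dy":0,"dz":0,"yaw":0},{"hand":1,"dx":20,"dy":0,"dz":0,"yaw":0},{"hand":1,"dx":24,"dy":0,"dz":0,"yaw":0},{"hand":1,"dx":28,"dy":0,"dz":0,"yaw":0},{"hand":1,"dx":32,"dy":0,"dz":0,"yaw":0},{"hand":1,"dx":36,"dy":0,"dz":0,"yaw":0},{"hand":1,"dx":40,"dy":0,"dz":0,"yaw":0},{"hand":1,"dx":40,"dy":0,"dz":0,"yaw":0},{"hand":1,"dx":40,"dy":0,"dz":0,"yaw":0}]'
python3 - <<'E'
from h import *
o=snap('w15',None,1.55);print(o['position'],o['tool_rot'],W2S(o['position']),o['force'])
im=bot.grab_frame('side')[:,:,::-1];cv2.imwrite('pics/s15.png',cv2.resize(im[60:260,130:400],None,fx=2.9,fy=2.9,interpolation=cv2.INTER_CUBIC))
E
```

```text
clock: 15.7
position: [0.4977, 0.3342, 0.1254]
tool_rot: [-1.571, 0.0, 1.511]
force: [0.2, 0.2, -0.5]
grip_width: -0.0001
[0.49768345 0.3342404  0.12541269] [-1.57072713e+00  9.87387056e-05  1.51129360e+00] [-2.52448045 -0.90133571] [ 0.2372516   0.20760284 -0.54781848]
```

View pics/w15z.png

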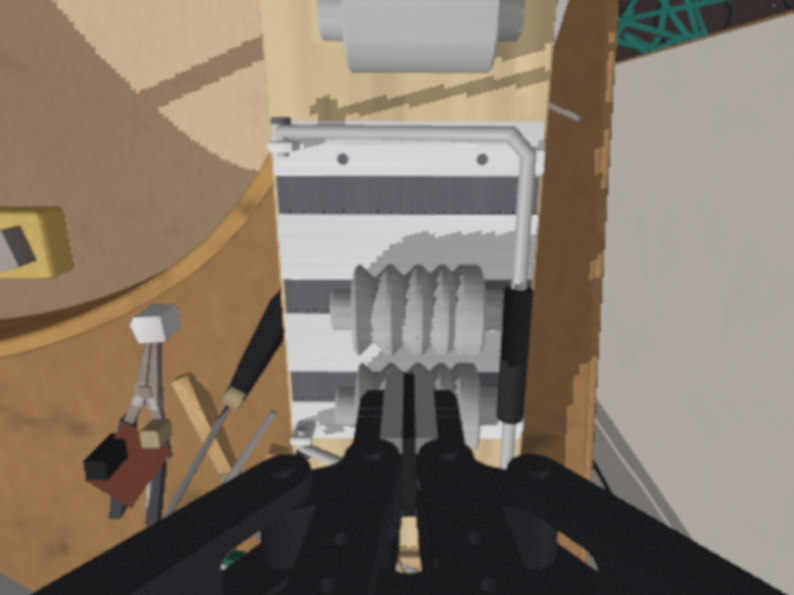

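View pics/s15.png

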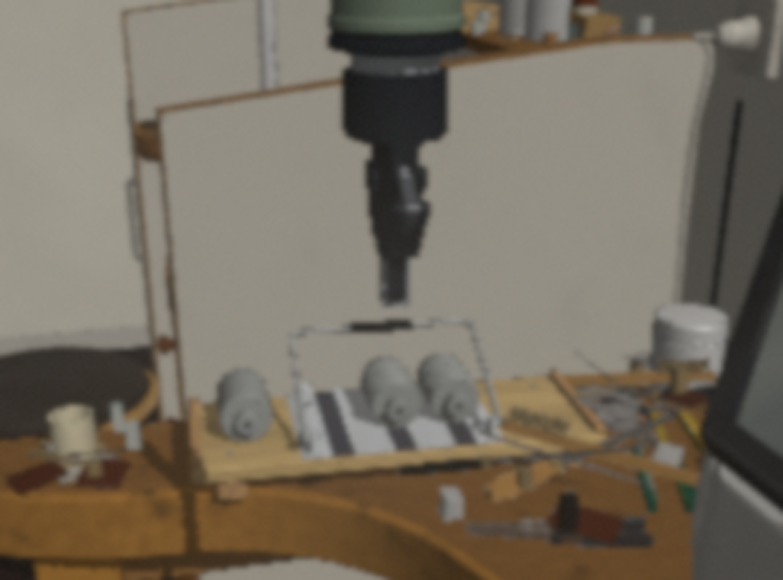

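```bash
python3 -m crank '[{"hand":1,"dx":0,"dy":-20,"dz":0,"yaw":0},{"hand":1,"dx":0,"dy":-60,"dz":-20,"yaw":0},{"hand":1,"dx":-5,"dy":-100,"dz":-60,"yaw":0},{"hand":1,"dx":-5,"dy":-140,"dz":-90,"yaw":0},{"hand":1,"dx":-5,"dy":-140,"dz":-90,"yaw":0},{"hand":1,"dx":-5,"dy":-140,"dz":-90,"yaw":0},{"hand":1,"dx":-5,"dy":-140,"dz":-90,"yaw":0},{"hand":1,"dx":-5,"dy":-140,"dz":-90,"yaw":0}]'
python3 - <<'E'
from h import *
o=snap('w16',None,1.55);print(o['position'],o['tool_rot'],W2S(o['position']),o['force'])
im=bot.grab_frame('side')[:,:,::-1];cv2.imwrite('pics/s16.png',cv2.resize(im[60:260,130:400],None,fx=2.9,fy=2.9,interpolation=cv2.INTER_CUBIC))
E
```

```text
clock: 16.47
position: [0.5866, 0.3235, 0.2647]
tool_rot: [-1.57, 0.001, 1.511]
force: [-0.2, 0.3, -1.2]
grip_width: 0.0002
[0.58663317 0.32347782 0.26466852] [-1.56957003e+00  6.20899494e-04  1.51095407e+00] [ -7.84372393 -90.34176985] [-0.22123571  0.27192606 -1.24637275]
```

View pics/w16z.png

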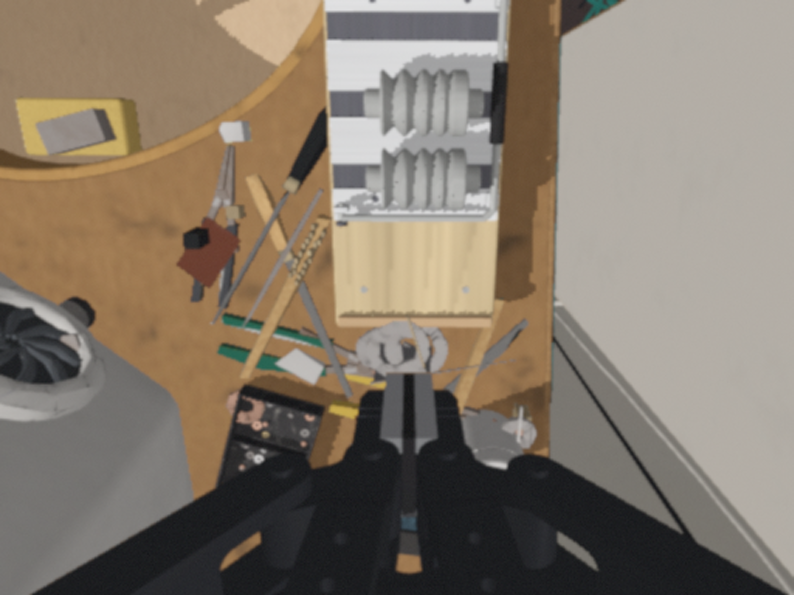

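View pics/s16.png

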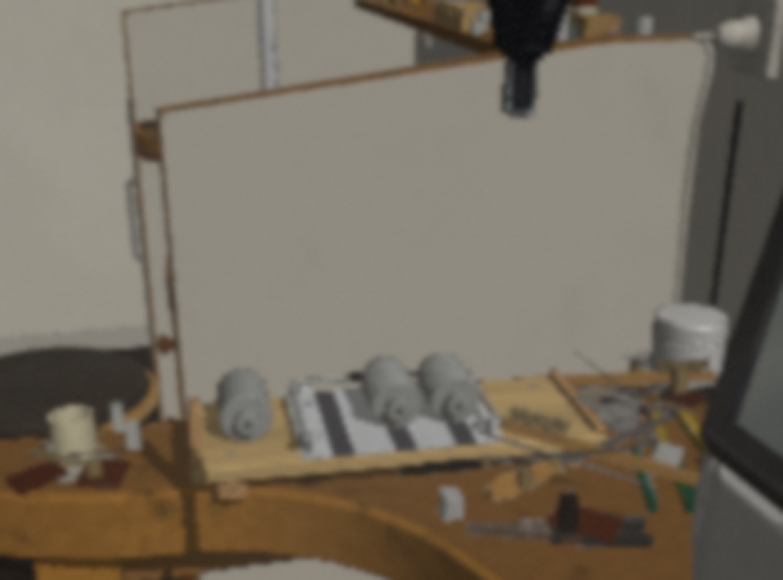

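```bash
python3 -m crank '[{"hand":1,"dx":0,"dy":0,"dz":0,"yaw":0},{"hand":1,"dx":0,"dy":0,"dz":0,"yaw":0},{"hand":1,"dx":0,"dy":0,"dz":0,"yaw":0}]'
python3 - <<'E'
from h import *
C=pickle.load(open('C_w16.pkl','rb'))
for n,X,Y,z in[('bar',499,102,.044),('seated',428,103,.051),('twin',428,180,.051)]:
    print(n,W2S(ray('',((X+.5)/1.55-.5,(Y+.5)/1.55-.5),z,C)))
for n,u in [('plain',(253.5,263)),]: print(n,W2S(ray('top',u,.05)))
im=bot.grab_frame('top')[:,:,::-1];cv2.imwrite('pics/t16.png',cv2.resize(im[110:300,180:380],None,fx=3,fy=3))
E
```

```text
clock: 16.82
position: [0.587, 0.3238, 0.2652]
tool_rot: [-1.57, 0.0, 1.511]
force: [-0.4, 0.3, -0.1]
grip_width: -0.0004
bar [51.16744342  0.89733502]
seated [5.07510321 0.04766779]
twin [  5.62721885 -47.87334629]
plain [ -0.94704013 121.06646053]
```

View pics/t16.png

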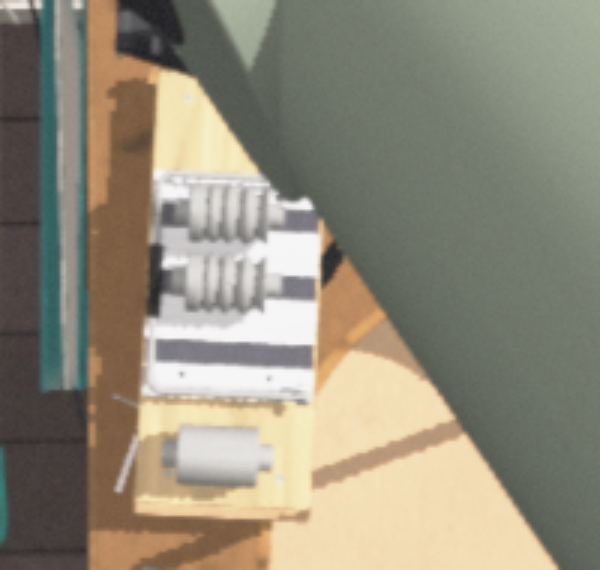

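Bar is at x = 51.2 mm, the shut position. The twin is at y = −47.9 mm and the seated roll at y = 0.0, and the plain roll looks unmoved.

```bash
python3 -c "
from workcell import bot
print(bot.job_done())"
```

```text
the job is handed in; nothing more can be done
None
```

The job is done and handed in at about 17 s, with the arm clear of everything. The loose grooved roll lies in the empty slot on its own side (seat_b), and the bail is shut round the rolls.

**What I did:** I rolled the grooved roll with five short top-pushing strokes of the closed fingertips. They took it along the board, over the slope and into the slot, with about 8–21 N of downward force. I then pushed the bail over by its rubber sleeve until it fell shut by its own weight.

**Last checks:**

| Item | Measured in the stand frame | Expected |
|---|---|---|
| Grooved roll | y = −47.9 mm | −47 mm |
| Seated roll | y = 0.0 mm | 0 mm |
| Bail bar | x = 51.2 mm | 51 mm when shut |

- **Seated roll:** The pictures showed a gap between it and the new roll throughout, so I saw no knock.
- **Plain roll:** It looks unmoved in the last top view. I compared that by eye and did not re-measure it.
- **One disagreement:** The final wrist picture put both rolls at x of about 5 mm, where earlier pictures gave about 2 mm. The seated roll was not touched but shows the same shift, so I take it as an error in picking the pixels.
- **Other checks:** None failed.

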